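# Gauge two screw closures and set the faulty one aside

### The job

One of the two look-alike white screw closures has too thick a sealing disc inside and will not screw fully home; find out which by screwing them onto the steel thread gauge (bar in line with the two ribs, lower it, then turn clockwise until it stops), gently, never forcing a closure that stops short. Leave the good closure screwed fully home on the gauge and stand the faulty one upright in the aluminium tray, without disturbing the things around.

Things in the scene. Friction and masses are not known exactly. Their poses are not given: they have to be found in the camera images.
- gauge: fixed steel thread gauge: base 110 x 110 x 10 mm, round flange 84 mm diameter with its flat top (the seat) at 24 mm, and an upright threaded post. Origin: centre of the base's underside; z up, +x to a home stud; same after a half turn. Turning a closure is nearly free (under 0.1 N m) until it stops; against the stop 0.15 N m is firm, and 60 N between gauge and closure is the limit.
- gauge_seat (a point): on the gauge's axis in the plane of the seat, axes as the gauge's. The post above it is 26 mm in diameter, 32.5 mm high, bevelled to 18 mm at the tip; coarse right-hand two-start thread, 36 mm outside diameter, 32 mm drop per turn, clockwise from above = down, axial play 2.3 mm. A released closure sinks with the thread by its weight; fingers loosely round its bar (1 to 2 mm a side) can turn it.
- start_rib (a point): top of one of two dark ribs (12 x 4 mm) on the flange, 33 mm from the axis, 85 deg counter-clockwise from +x (the other from -x), 3 mm above the seat. A closure whose bar is on the ribs' line, 15 deg either way, can be lowered or lifted straight; lowered, it rests on the thread about 5 mm (3.5 to 7) above the seat.
- home_stud (a point): top of one of two dark round studs (7 mm) on the flange, 33 mm from the axis on +x (the other on -x), 3 mm above the seat. A good closure, turned about 85 deg clockwise from the ribs, stops flat on the seat with its bar on the studs' line (within about 8 deg). A faulty one sinks no lower than 4 mm above the seat (10 to 30 deg from the ribs) and jams 30 to 45 deg short.
- cap_1: white plastic screw closure, upright, open end down: skirt 48 mm outside, 40 mm inside diameter, 41 mm high; on top a straight grip bar 46 long, 14 wide, 22 mm high (41 to 63 mm up). About 0.1 kg. Origin: centre of the underside; z up, x along the bar; same after a half turn. It or cap_2 is faulty, differently each time; nothing shows outside.
- cap_2: white plastic screw closure, upright, open end down: skirt 48 mm outside, 40 mm inside diameter, 41 mm high; on top a straight grip bar 46 long, 14 wide, 22 mm high (41 to 63 mm up). About 0.1 kg. Origin: centre of the underside; z up, x along the bar; same after a half turn. Twin of cap_1. In both, two 6 mm pins point inward along +x and -x, 6 mm above the underside, to 14.3 mm from the axis.
- reject_tray: fixed aluminium tray for the faulty closure, 130 x 130 mm, 22 mm high, walls and floor 4 mm thick, open at the top. Origin: centre of the underside, z up
- reject_tray_in (a point): centre of the tray's inner floor, 4 mm above its underside
- tea_tin: bystander: brown tin, 78 mm diameter, 152 mm high; origin centre of the underside
- tape_roll: bystander: roll of tape lying flat, 104 mm diameter, 25 mm high; origin centre of the underside
- vial: bystander: small brown vial with a white lid, 32 mm diameter, 54 mm high; origin centre of the underside
- petri: bystander: flat glass dish, 88 mm diameter, 18 mm high; origin centre of the underside
There are look-alikes about, which are no part of the job. What is shaped like the cap_2 but brown or green is not meant.

How it is judged (in metres and radians):
At the end, for the whole second after the job is handed in: One closure is screwed fully home on the gauge: underside within 1.5 mm of the seat, upright, its bar within 15 deg of the line of the studs. The other stands upright on the floor of the tray. Both are at rest and released (((z of cap_1 in the frame of gauge_seat between -0.003 and 0.0015 m and horizontal distance between cap_1 and gauge_seat below 0.004 m and angle between the x axis of cap_1 and the x axis of gauge, either way round below 0.26 rad and angle between cap_1's own z axis and vertical below 0.08 rad and horizontal distance between cap_2 and reject_tray_in below 0.055 m and z of cap_2 in the frame of reject_tray_in between -0.003 and 0.004 m and angle between cap_2's own z axis and vertical below 0.1 rad) or (z of cap_2 in the frame of gauge_seat between -0.003 and 0.0015 m and horizontal distance between cap_2 and gauge_seat below 0.004 m and angle between the x axis of cap_2 and the x axis of gauge, either way round below 0.26 rad and angle between cap_2's own z axis and vertical below 0.08 rad and horizontal distance between cap_1 and reject_tray_in below 0.055 m and z of cap_1 in the frame of reject_tray_in between -0.003 and 0.004 m and angle between cap_1's own z axis and vertical below 0.1 rad)) and linear speed of each of cap_1, cap_2 below 0.02 m/s); the robot touches nothing.
It fails at once if a closure is forced: more than 60 N between it and the gauge (contact force between any of cap_1, cap_2 and gauge above 60 N).
It fails at once if a bystander is moved by more than 25 mm (distance of any of tea_tin, tape_roll, vial, petri from where it was at the start of the episode above 0.025 m).
It also fails if it takes over 72 s, if anything falls off the work surface, if the arm or the gripper's body presses on something with over 40 N, if the wrist force passes 120 N, or if a joint passes its speed limit or range.

### The arm

A 6-joint arm with a two-finger parallel gripper is mounted at the origin on a cart in front of the work surface, level with it; the furniture and walls round the work are solid. World frame = base frame: x ahead of the robot, y to its left, z up, the work surface at z = 0. Lengths are in mm, angles in rad, forces in N, time in s.
With the tool pointing down it reaches from about 300 to 775 mm from the base axis. Payload 14.6 kg.
Tool frame: the origin (TCP) lies at the very end of the fingers, on their centre line; the grasp point (between the pads) lies 19 mm behind it (ctrl.pinch_z is the distance from the TCP to the grasp point, in mm); z points along the fingers, y is the line along which they close (so a half turn about z gives the same grasp; the last joint's range is limited). The gripper opens to 85 mm and grips with 20 to 120 N. Pads are 22 mm wide; open, the fingers measure 114 mm over their backs; the gripper's body (76 mm by 85 mm) begins 54 mm behind the grasp point. The pads swing forward as they close: fully open they stand 13 mm farther back than shut.
Start: joints at [-0.067, 0.3, 1.521, -0, 1.321, -0.067], TCP at [549.99, -0.002, 231.281] pointing down, gripper open.
Joint ranges: [-3.03, 3.03], [-0.79, 2.21], [0.23, 2.52], [-1.04, 4.18], [0, 3.07], [-2.55, 2.55]. Speed limits (rad/s): [2.22, 2.22, 2.57, 3.14, 3.14, 3.14].

### API

Orientations are given as a unit quaternion [w, x, y, z].
In Python, from plant import ctrl gives the robot as it stands.
- The arm moves only by the tool drive_tool, never from a script. Its argument "commands" is text: rows parted by semicolons, each of 7 numbers parted by spaces: the turn, a rotation vector about the tool's x, y, z in parts of the range, where 1.0 means 90 degrees, then the shift along the tool's x, y, z in parts of the range, where 1.0 means 0.25 m, then the opening, from 0 (shut) to 1 (fully open). A call has 1 to 12 rows; each row is the pose to reach, as a shift and turn from the pose commanded when the call began, along the tool's axes at that moment; what a row does not reach only later rows make up. A row lasts 1/10 s, in which the tool goes at most 50 mm and 8.59 degrees, less where a joint would pass 70% of its speed; a pose out of reach is approached as far as the arm can. A call with a gripper value outside its range is refused whole. The fingers move at their own pace and stop on an object; "grip_force" is the grip in N (left out, the last holds). Time passes only in rows, so rows that repeat a pose let the fingers close. It gives the time, the measured TCP pose, the force, the opening and the grip force at its end, in the units of the state.
- ctrl.state(): the state, without advancing time (a new reading comes with each control period).
- ctrl.read_camera(name): name is "scene" or "side" or "wrist"; returns a dict with "img" (400x640x3 uint8, blue, green, red), "vertical_fov" (degrees; the focal length in pixels is half the picture's height over the tangent of half this angle, whatever the lens; pixels are square), "cx", "cy" (the principal point, pixels), "position" and "orientation" of the camera in the world. Camera axes: x right, y up, looking along -z (the intrinsics and any distortion apply to the point x, -y, -z); pixel columns grow to the right and rows downward; lengths in mm; the calibration is good to about 2 mm. A picture is of the moment at which its call begins. There is no depth.
- ctrl.close_job(): hands the job in; it is judged then, once.
Trained networks look in a picture, given as the dict that the camera call returned (one of the last four; its "shot" number tells which), for a name from the list of things; names that differ only in an ending like _2 or _b are one class to them, and where a whole thing is asked for, a point or a joint stands for the part that bears it (a point fixed in the world has none). Each returns a list of dicts, best first, with "score" (0 to 1); they miss things now and then, are a little off and sometimes report something else, mostly with a low value. They report only what shows in the picture. A call takes as long as a camera call. They do not tell look-alikes from the thing itself.
- ctrl.search_frame(picture, label): "location" ([x, y, z] in mm, in world coordinates, good to about 4 mm: the middle of the surface that is visible of it).
The state is a dict: "time_s": time; "qpos": joint angles; "qvel": joint speeds; "joint_torque": joint torques, N m; "tool_pos": TCP position; "tcp_rot": TCP orientation; "ft_force": force on the tool from outside, world axes, zero at the start; "wrist_torque": the same for the moment, N m; "grip_width": finger opening in mm; "grip_force": force on a finger pad.
Only numpy, scipy, OpenCV 4.12 (cv2) and the standard library are available. Lean on these libraries where they do the work, as an engineer would, in place of code of your own. Each camera call takes 0.05 s, during which the arm holds its last target. There are 200 camera calls.

## Working session

There is one attempt and no reset: what is moved stays moved. The work goes in short steps, Python scripts to look and compute and a tool call to move; the robot and the scene stay as the last step left them, time stands still between calls to the robot, and variables do not carry over. Pictures are saved under pics/ and viewed, at most 12 in all, crops included, and the job is handed in when it is done.

Besides the shell and the picture viewer there is one more tool, called by a JSON object that holds its "api" and its "payload", one argument or row to a line. drive_tool: Moves the arm, as the interface text tells. Its arguments: {"type":"object","properties":{"commands":{"type":"string"},"grip_force":{"type":"number"}},"required":["commands"]}

```bash
mkdir -p pics; cat > h.py <<'E'
import numpy as np, cv2
from plant import ctrl
from scipy.spatial.transform import Rotation as R
def Rq(q): return R.from_quat([q[1],q[2],q[3],q[0]]).as_matrix()
def fl(p): return p["img"].shape[0]/2/np.tan(np.radians(p["vertical_fov"]/2))
def proj(p,X):
    c=(np.atleast_2d(X)-np.array(p["position"]))@Rq(p["orientation"]); f=fl(p)
    return np.c_[p["cx"]+f*c[:,0]/-c[:,2], p["cy"]+f*c[:,1]/c[:,2]]
def unproj(p,uv,z):
    uv=np.atleast_2d(uv).astype(float); f=fl(p)
    d=np.c_[(uv[:,0]-p["cx"])/f,-(uv[:,1]-p["cy"])/f,-np.ones(len(uv))]@Rq(p["orientation"]).T
    o=np.array(p["position"]); return o+d*((z-o[2])/d[:,2])[:,None]
E
python3 - <<'E'
from h import *
for n in ["scene","side","wrist"]:
    p=ctrl.read_camera(n); cv2.imwrite(f"pics/{n}0.png",p["img"])
    print(n,[k for k in p],p["vertical_fov"],p["cx"],p["cy"],np.round(p["position"]),np.round(p["orientation"],3), {k:v for k,v in p.items() if 'dist' in k or 'lens' in k})
    for l in ["gauge","cap_1","reject_tray","tea_tin","tape_roll","vial","petri"]:
        for d in ctrl.search_frame(p,l)[:5]: 
            if d["score"]>.2: print("  ",l,round(d["score"],2),np.round(d["location"]),np.round(proj(p,d["location"])[0]))
print(ctrl.state())
E
```

```text
scene ['img', 'vertical_fov', 'cx', 'cy', 'position', 'orientation', 'shot'] 49.455624940600686 323.9580270346864 202.81288981398163 [-151. -643.  571.] [ 0.794  0.484 -0.198 -0.31 ] {}
   gauge 0.98 [509.  37.  18.] [327. 228.]
   cap_1 0.87 [359. 141.  36.] [253. 226.]
   cap_1 0.86 [555. 212.  38.] [296. 193.]
   cap_1 0.61 [434. 243.  40.] [254. 202.]
   cap_1 0.49 [499. 314.  42.] [259. 186.]
   cap_1 0.42 [700.  98.  96.] [362. 173.]
   reject_tray 0.63 [ 487. -198.    2.] [394. 279.]
   tea_tin 0.76 [700. 101.  92.] [361. 174.]
   tape_roll 0.7 [ 658. -100.   19.] [407. 228.]
   vial 0.82 [366.  40.  36.] [281. 242.]
   vial 0.61 [435. 245.  40.] [254. 201.]
   petri 0.69 [417. 406.  20.] [218. 191.]
side ['img', 'vertical_fov', 'cx', 'cy', 'position', 'orientation', 'shot'] 43.03786609814172 318.59699481452185 193.5067221437829 [ 249. -713. 1016.] [ 0.919  0.358 -0.056 -0.158] {}
   gauge 0.69 [ 486. -196.    6.] [347. 312.]
   gauge 0.62 [520.  41.  12.] [325. 227.]
   cap_1 0.85 [498. 309.  38.] [285. 154.]
   cap_1 0.71 [434. 239.  42.] [270. 175.]
   cap_1 0.56 [371. 143.
[... 893 characters left out ...]
s': 1.2, 'qpos': array([-6.66003347e-02,  2.99928474e-01,  1.52100878e+00, -1.07583676e-05,
        1.32069384e+00, -6.65683610e-02]), 'qvel': array([-0.00096942, -0.00090208,  0.0009718 , -0.00081099,  0.00075135,
        0.00102259]), 'joint_torque': array([-7.67602087e-04, -5.43352032e+01, -3.61985743e+01, -1.46980792e-04,
        5.95317360e-04, -2.14836695e-05]), 'tool_pos': array([ 5.49988558e+02, -4.91166802e-03,  2.31261237e+02]), 'tcp_rot': array([-1.10342706e-05,  7.07117144e-01,  7.07096418e-01, -1.65798423e-05]), 'ft_force': array([0.89228481, 0.41200482, 1.05050502]), 'wrist_torque': array([0.00062082, 0.01141161, 0.01403611]), 'grip_force': 0.0, 'grip_width': 85.47803616969232}
```

View pics/side0.png

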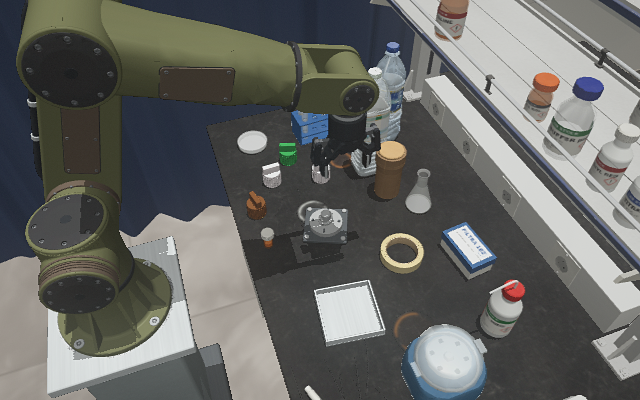

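View pics/wrist0.png

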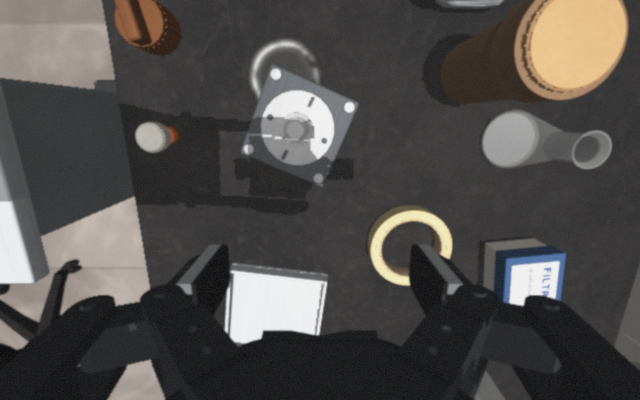

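Side view: the candidates are brown (256,205), white (270,175), green (287,153) and white (320,173, partly behind the gripper). The white ones are the closures, at about (434,240) and (556,208). Wrist view: the gauge is at (298,130), its ribs are the dashes at (310,102)/(285,155) and its studs the dots at (270,118)/(324,140). Next I'll move above the white pair for a close look.

Units first: shifts go in shares of 0.25 m and turns go in shares of 90 degrees. So 0.22 m / 0.25 = 0.88, -0.05 m / 0.25 = -0.2.

{"api": "drive_tool", "payload": {
  "commands": "0 0 0 0.2 -0.04 0 1;0 0 0 0.4 -0.08 0 1;0 0 0 0.6 -0.12 0 1;0 0 0 0.76 -0.16 0 1;0 0 0 0.88 -0.2 0 1;0 0 0 0.88 -0.2 0 1;0 0 0 0.88 -0.2 0 1;0 0 0 0.88 -0.2 0 1"
}}

```text
time_s: 2.0
tool_pos: [500.3, 219.3, 231.3]
tcp_rot: [0.0, 0.707, 0.707, -0.0]
ft_force: [-0.7, -0.1, 0.1]
grip_width: 85.2
grip_force: 0.0
```

```bash
python3 - <<'E'
from h import *
p=ctrl.read_camera("wrist"); cv2.imwrite("pics/wrist1.png",p["img"])
import pickle; pickle.dump(p,open("w1.pkl","wb"))
print(np.round(p["position"]),np.round(p["orientation"],3))
for l in ["cap_1","gauge","vial"]:
  for d in ctrl.search_frame(p,l): 
    if d["score"]>.2: print("  ",l,round(d["score"],2),np.round(d["location"]),np.round(proj(p,d["location"])[0]))
s=ctrl.state();print(s["time_s"],s["tool_pos"])
E
```

```text
[500. 286. 374.] [ 0.991 -0.132  0.    -0.   ]
   cap_1 0.93 [568. 228.  42.] [380. 171.]
   cap_1 0.82 [379. 166.  42.] [216. 222.]
   cap_1 0.74 [508. 320.  45.] [327.  82.]
   gauge 0.58 [522.  68.  16.] [336. 285.]
   vial 0.83 [380.  53.  50.] [223. 311.]
2.2 [500.31653788 219.24413837 231.30578497]
```

View pics/wrist1.png

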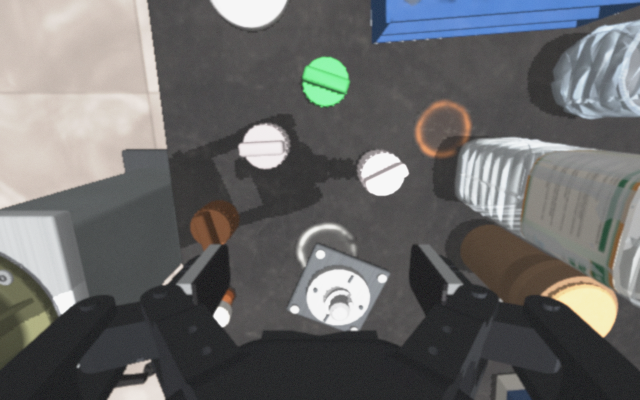

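Wrist view 1 shows white caps at (264,146) and (383,172), the green one at (325,82), the brown one at (213,222) and the gauge at (337,295). Wrist and side positions disagree by about 15 mm, so I'll segment the white blobs and compare the views.

```bash
python3 - <<'E'
from h import *
import pickle
w=pickle.load(open("w1.pkl","rb"))
s=ctrl.read_camera("side"); c=ctrl.read_camera("scene")
pickle.dump((s,c),open("sc.pkl","wb"))
print("wrist gauge corners z10", np.round(unproj(w,[[321,254],[381,278]],10)))
print("caps wrist z41",np.round(unproj(w,[[264,146],[383,172]],41)))
rows=[]
for p,b in((s,(240,110,360,270)),(c,(190,150,400,300))):
    rows.append(cv2.resize(p["img"][b[1]:b[3],b[0]:b[2]],(600,int(600*(b[3]-b[1])/(b[2]-b[0]))),interpolation=cv2.INTER_CUBIC)[:,:600])
a,b=rows
H=max(len(a),len(b)); im=np.zeros((H,1200,3),np.uint8); im[:len(a),:600]=a; im[:len(b),600:]=b
cv2.imwrite("pics/sc.png",cv2.resize(im,None,fx=.66,fy=.66,interpolation=cv2.INTER_AREA)); print(im.shape)
cv2.imwrite("pics/w1c.png",cv2.resize(w["img"][110:340,200:420],None,fx=2.6,fy=2.6,interpolation=cv2.INTER_CUBIC))
# ground truth test: TCP from wrist tip projecting
st=ctrl.state(); print(proj(s,st["tool_pos"]),proj(c,st["tool_pos"]),proj(w,st["tool_pos"]))
E
```

```text
wrist gauge corners z10 [[502. 111.  10.]
 [583.  75.  10.]]
caps wrist z41 [[439. 255.  41.]
 [571. 226.  41.]]
(800, 1200, 3)
[[292.32375985 118.81636739]] [[276.68166144 130.13966875]] [[319.74452886 249.4143029 ]]
```

View pics/sc.png

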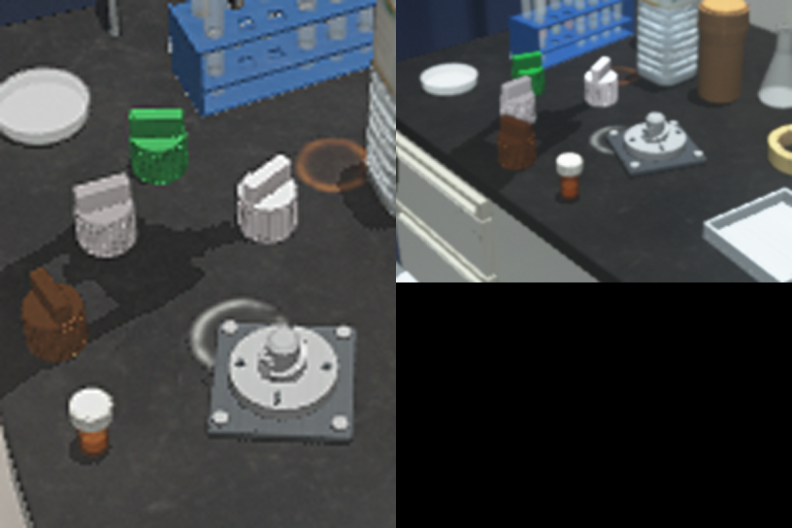

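View pics/w1c.png

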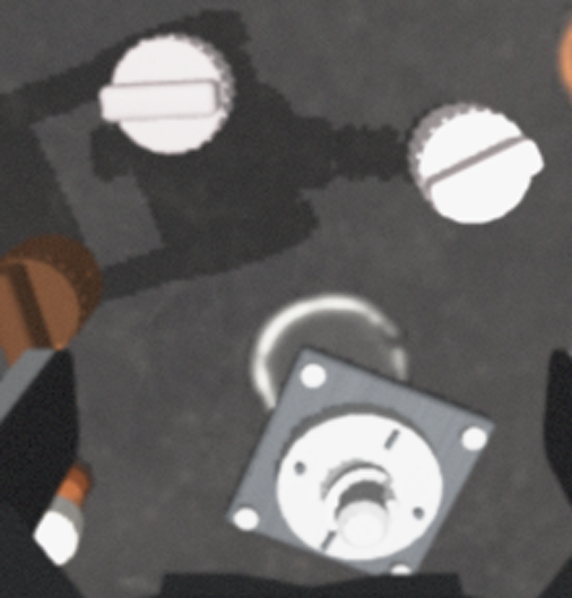

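The two white caps and the gauge show clearly. In the side crop the seat centre is at about (326,221.5) px, and in wrist view 1 it is at (338.5,297). Now I'll compare the cameras.

```bash
python3 - <<'E'
from h import *
import pickle
w=pickle.load(open("w1.pkl","rb")); s,c=pickle.load(open("sc.pkl","rb"))
w0=dict(w); w0["position"]=np.array(w["position"])+[49.67,-219.25,0]
print("side",unproj(s,[326.1,221.5],24)); print("scene", unproj(c,[190+ (655-396)/1.886,150+141/1.886],24))
print("w1",unproj(w,[338.5,297.3],24)); print("w0",unproj(w0,[299,128.5],24))
def S(x,y): return [240+x/3.3,110+y/3.3]
# bar top centres z63: side
print("side bars z63",unproj(s,[S(103,183),S(266,178)],63), "bottoms z0-ish", unproj(s,[S(106,236),S(268,226)],0))
def W(x,y): return [200+x/2.6,110+y/2.6]
print("w1 skirt-top discs z41",unproj(w,[W(171,94),W(474,164)],41))
print("bars", unproj(w,[W(104,103),W(217,97),W(424,186),W(540,150)],63))
print("studs z27",unproj(w,[W(300,468),W(418,513)],27),"ribs",unproj(w,[W(391,440),W(328,541)],27))
E
```

```text
side [[525.83539396  49.18368302  24.        ]]
scene [[513.95809968  40.53391213  24.        ]]
w1 [[525.39087265  54.60574868  24.        ]]
w0 [[526.63450654  53.477886    24.        ]]
side bars z63 [[442.37256991 251.6409004   63.        ]
 [569.01759414 211.95107283  63.        ]] bottoms z0-ish [[4.40257443e+02 2.53125404e+02 1.13686838e-13]
 [5.72413107e+02 2.17796717e+02 0.00000000e+00]]
w1 skirt-top discs z41 [[441.29095879 254.4925694   41.        ]
 [570.74322438 224.52185424  41.        ]]
bars [[418.52373145 253.03582457  63.        ]
 [463.25613736 255.36487167  63.        ]
 [546.24475484 219.50450291  63.        ]
 [592.24756032 234.23539715  63.        ]]
studs z27 [[494.83478115  67.43190422  27.        ]
 [554.9794396   41.46192126  27.        ]] ribs [[540.08172314  83.12656183  27.        ]
 [509.12583702  24.86505316  27.        ]]
```

The wrist model is consistent: gauge at about (526,54), stud line about -23°, rib line about 62°. Cap A is at (441,254) with its bar at about 3°, and cap B at (570,225) with its bar at about 20°. I'll take cap A first, so turn and hover over it.

Converted, 0.1 m / 0.25 = 0.4, 0.09 m / 0.25 = 0.36, 87 degrees / 90 = 0.9667.

{"api": "drive_tool", "payload": {
  "commands": "0 0 0.0889 0.04 -0.08 0.04 0.6;0 0 0.1778 0.08 -0.16 0.08 0.6;0 0 0.2667 0.12 -0.24 0.12 0.6;0 0 0.3556 0.14 -0.24 0.16 0.6;0 0 0.4444 0.14 -0.24 0.2 0.6;0 0 0.5333 0.14 -0.24 0.24 0.6;0 0 0.6222 0.14 -0.24 0.28 0.6;0 0 0.7111 0.14 -0.24 0.32 0.6;0 0 0.8 0.14 -0.24 0.36 0.6;0 0 0.8889 0.14 -0.24 0.4 0.6;0 0 0.9667 0.14 -0.24 0.4 0.6;0 0 0.9667 0.14 -0.24 0.4 0.6"
}}

```text
time_s: 3.5
tool_pos: [440.0, 254.8, 131.1]
tcp_rot: [0.0, 1.0, 0.025, -0.0]
ft_force: [0.7, 0.5, -0.2]
grip_width: 51.2
grip_force: 0.0
```

```bash
cat >> h.py <<'E'
def look(name,zs,pts):
    """draw projected world points of a cap guess; save crop"""
    p=ctrl.read_camera("wrist"); im=p["img"].copy()
    for u,v in proj(p,pts): cv2.circle(im,(int(round(u)),int(round(v))),2,(0,0,255),-1)
    cv2.imwrite(name,im); return p
def capmodel(x,y,a,z0=0):
    a=np.radians(a); c,s=np.cos(a),np.sin(a)
    bar=np.array([[i*23*c-j*7*s+x,i*23*s+j*7*c+y,z0+63] for i,j in((1,1),(1,-1),(-1,1),(-1,-1))])
    t=np.radians(np.arange(0,360,30)); ring=np.c_[x+24*np.cos(t),y+24*np.sin(t),0*t+z0+41]
    return np.r_[bar,ring]
E
python3 - <<'E'
from h import *
look("pics/a1.png",0,capmodel(441,254,3)); s=ctrl.state(); print(s["time_s"],s["tool_pos"],s["qpos"])
E
```

```text
3.55 [440.12996562 254.86841167 131.33042698] [4.52862728e-01 3.17792354e-01 1.74656608e+00 9.76855844e-06
 1.07717094e+00 1.96895913e+00]
```

View pics/a1.png

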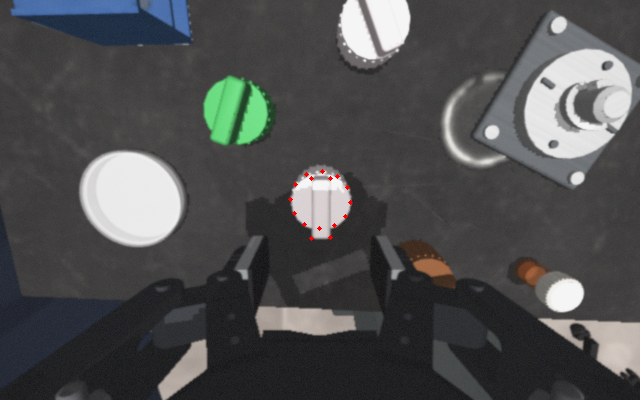

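The white cap is at (321,203) and the model fits to within a millimetre. The green one at (236,110) and the brown one at (425,260) are clear of the fingers. Descend and grip gently.

Converted, 0.087 m / 0.25 = 0.348, 0.001 m / 0.25 = 0.004.

{"api": "drive_tool", "payload": {
  "commands": "0 0 0 0.004 0.004 0.12 0.6;0 0 0 0.004 0.004 0.24 0.6;0 0 0 0.004 0.004 0.32 0.6;0 0 0 0.004 0.004 0.348 0.6;0 0 0 0.004 0.004 0.348 0.5;0 0 0 0.004 0.004 0.348 0;0 0 0 0.004 0.004 0.348 0;0 0 0 0.004 0.004 0.348 0;0 0 0 0.004 0.004 0.348 0;0 0 0 0.004 0.004 0.348 0;0 0 0 0.004 0.004 0.348 0;0 0 0 0.004 0.004 0.348 0",
  "grip_force": 30
}}

```text
time_s: 4.75
tool_pos: [441.7, 254.3, 45.4]
tcp_rot: [-0.0, 1.0, 0.026, 0.001]
ft_force: [-1.0, -1.5, 6.0]
grip_width: 13.3
grip_force: 33.6
```

Converted, 0.204 m / 0.25 = 0.816, 0.18 m / 0.25 = 0.72, -58.7 degrees / 90 = -0.6522.

{"api": "drive_tool", "payload": {
  "commands": "0 0 0 0 0 -0.12 0;0 0 0 0 0 -0.28 0;0 0 -0.0444 0 0.08 -0.4 0;0 0 -0.1333 0.06 0.2 -0.4 0;0 0 -0.2222 0.12 0.32 -0.4 0;0 0 -0.3111 0.18 0.46 -0.4 0;0 0 -0.4 0.24 0.6 -0.4 0;0 0 -0.4889 0.28 0.72 -0.4 0;0 0 -0.5778 0.296 0.816 -0.4 0;0 0 -0.6522 0.296 0.816 -0.4 0;0 0 -0.6522 0.296 0.816 -0.4 0;0 0 -0.6522 0.296 0.816 -0.4 0"
}}

```text
time_s: 5.95
tool_pos: [525.5, 54.5, 144.4]
tcp_rot: [-0.0, 0.859, 0.511, 0.0]
ft_force: [-0.1, 1.1, -1.1]
grip_width: 13.3
grip_force: 32.5
```

```bash
cat >> h.py <<'E'
def gaugemodel(x,y,a):
    a=np.radians(a); P=[]
    for r,d,z in [(33,0,27),(33,180,27),(33,85,27),(33,265,27)]: P.append([x+r*np.cos(a+np.radians(d)),y+r*np.sin(a+np.radians(d)),z])
    for d in(45,135,225,315): P.append([x+77.8*np.cos(a+np.radians(d)),y+77.8*np.sin(a+np.radians(d)),10])
    for d in range(0,360,20): P.append([x+42*np.cos(np.radians(d)),y+42*np.sin(np.radians(d)),24])
    return np.array(P)
E
python3 - <<'E'
from h import *
import pickle
p=look("pics/g1.png",0,gaugemodel(526,54,-23.4)); pickle.dump(p,open("g1.pkl","wb"))
s=ctrl.state(); print(s["time_s"],s["tool_pos"],s["tcp_rot"],s["grip_width"],s["ft_force"],s["wrist_torque"])
im=cv2.imread("pics/g1.png"); cv2.imwrite("pics/g1.png",cv2.resize(im[60:360,160:480],None,fx=2,fy=2,interpolation=cv2.INTER_CUBIC))
E
```

```text
6.0 [525.49666638  54.61617967 144.39163545] [2.37407610e-06 8.59186339e-01 5.11662813e-01 4.05838865e-05] 13.058908159037674 [ 0.50479962  0.21096498 -0.50231188] [ 0.03997815 -0.0165424   0.01224067]
```

View pics/g1.png

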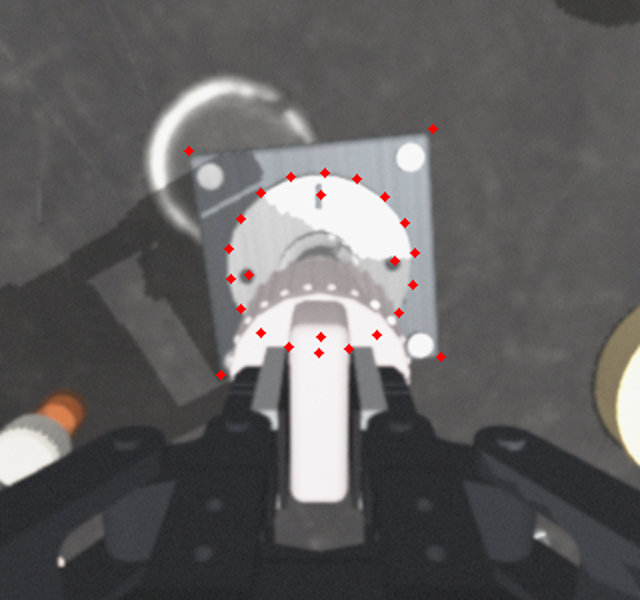

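The gauge model fits within about 1 mm (studs at 2x-crop (246,277)/(392,263), model (248,274)/(394,261)). Now I'll check where the held cap sits relative to the TCP.

```bash
python3 - <<'E'
from h import *
import pickle
p=pickle.load(open("g1.pkl","rb")); t=np.array([525.5,54.6,144.4])
a=np.radians(61.55); ex=np.array([np.cos(a),np.sin(a),0])
for dz in (16,18):
  print(dz,[list(np.round((proj(p,t+ex*d+[0,0,dz])[0]-[160,60])*2)) for d in (23,-23)])
# unproj bar-top ends seen at crop rows 302(edge) and 502
for z in (160.4,162.4):
  q=unproj(p,[[319,60+322/2],[319,60+502/2]],z); print(z,[(u-t)@ex for u in q])
# skirt disc front edge at crop (318,290)
print([((unproj(p,[[319,60+r/2]],t[2]-4)[0]-t)@ex) for r in (285,290,297)])
g=cv2.cvtColor(p["img"],cv2.COLOR_BGR2GRAY); print(g[190:330,319])
E
```

```text
16 [[np.float64(319.0), np.float64(314.0)], [np.float64(319.0), np.float64(494.0)]]
18 [[np.float64(319.0), np.float64(317.0)], [np.float64(319.0), np.float64(499.0)]]
160.4 [np.float64(21.089178354480644), np.float64(-25.245845220528384)]
162.4 [np.float64(21.79743831563523), np.float64(-23.806398487400607)]
[np.float64(23.949312465060824), np.float64(22.62523323951743), np.float64(20.761384114549113)]
[163 160 158 159 161 160 161 161 162 160 159 160 159 164 166 174 201 233
 242 235 187 159 156 158 160 161 163 160 162 165 169 181 203 222 233 237
 239 241 242 243 243 244 244 244 243 243 244 244 244 243 244 243 244 244
 243 244 244 244 244 243 243 244 243 244 244 244 243 243 244 244 244 244
 243 243 243 243 243 243 243 243 243 243 243 243 243 243 243 243 244 243
 243 243 243 243 243 243 242 243 243 243 243 243 243 243 243 243 243 242
 243 243 243 242 243 243 242 242 243 243 240 232 202 129  85  83  83  85
  87  84  83  82  86  84  84  82  80  84  82  88  90  95]
```

Cap and gauge axes are aligned to within about 1 mm. Lower in stages.

Converted, 0.052 m / 0.25 = 0.208, 0.049 m / 0.25 = 0.196.

{"api": "drive_tool", "payload": {
  "commands": "0 0 0 0 0 0.08 0;0 0 0 0 0 0.14 0;0 0 0 0 0 0.176 0;0 0 0 0 0 0.196 0;0 0 0 0 0 0.208 0;0 0 0 0 0 0.208 0"
}}

```text
time_s: 6.6
tool_pos: [525.7, 54.3, 92.4]
tcp_rot: [0.0, 0.859, 0.513, 0.0]
ft_force: [0.1, 0.4, -1.0]
grip_width: 13.5
grip_force: 32.5
```

Converted, 0.011 m / 0.25 = 0.044, 0.009 m / 0.25 = 0.036.

{"api": "drive_tool", "payload": {
  "commands": "0 0 0 0 0 0.012 0;0 0 0 0 0 0.024 0;0 0 0 0 0 0.036 0;0 0 0 0 0 0.044 0;0 0 0 0 0 0.044 0"
}}

```text
time_s: 7.1
tool_pos: [525.5, 54.2, 81.0]
tcp_rot: [-0.0, 0.859, 0.513, -0.0]
ft_force: [0.3, -0.2, -1.6]
grip_width: 13.0
grip_force: 32.5
```

Converted, 0.004 m / 0.25 = 0.016, 0.002 m / 0.25 = 0.008.

{"api": "drive_tool", "payload": {
  "commands": "0 0 0 0 0 0.008 0;0 0 0 0 0 0.016 0;0 0 0 0 0 0.016 0;0 0 0 0 0 0.016 0.2;0 0 0 0 0 0.016 0.2;0 0 0 0 0 0.016 0.2;0 0 0 0 0 0.016 0.2"
}}

```text
time_s: 7.8
tool_pos: [525.7, 54.2, 77.4]
tcp_rot: [0.0, 0.859, 0.513, 0.0]
ft_force: [-0.5, 0.4, 0.1]
grip_width: 17.1
grip_force: 0.0
```

```bash
python3 - <<'E'
from h import *
s=ctrl.state(); print(s["time_s"],s["tool_pos"],s["grip_width"],s["grip_force"],s["ft_force"],s["wrist_torque"])
E
```

```text
7.8 [525.69293634  54.21155758  77.39895484] 17.13151279446494 0.0 [-0.52973945  0.41034423  0.09696094] [ 0.02116844 -0.01342856 -0.01432685]
```

Converted, 0.003 m / 0.25 = 0.012, 0.002 m / 0.25 = 0.008, 35 degrees / 90 = 0.3889.

{"api": "drive_tool", "payload": {
  "commands": "0 0 0 0 0 0.008 0.2;0 0 0.0556 0 0 0.012 0.2;0 0 0.1111 0 0 0.012 0.2;0 0 0.1667 0 0 0.012 0.2;0 0 0.2222 0 0 0.012 0.2;0 0 0.2778 0 0 0.012 0.2;0 0 0.3333 0 0 0.012 0.2;0 0 0.3889 0 0 0.012 0.2;0 0 0.3889 0 0 0.012 0.2"
}}

```text
time_s: 8.7
tool_pos: [525.6, 54.2, 74.1]
tcp_rot: [-0.0, 0.973, 0.23, -0.0]
ft_force: [0.3, -1.1, 0.2]
grip_width: 17.1
grip_force: 0.0
```

```bash
cat > st.py <<'E'
from h import *
s=ctrl.state(); q=s["tcp_rot"]; yaw=np.degrees(np.arctan2(Rq(q)[1,0],Rq(q)[0,0]))
print(round(s["time_s"],2),np.round(s["tool_pos"],1),"yaw",round(yaw,1),"w",round(s["grip_width"],1),"F",np.round(s["ft_force"],1),"M",np.round(s["wrist_torque"],3))
E
python3 st.py
```

```text
8.7 [525.6  54.2  74.1] yaw 26.6 w 17.1 F [ 0.3 -1.1  0.2] M [0.021 0.011 0.028]
```

Converted, 6 degrees / 90 = 0.0667.

{"api": "drive_tool", "payload": {
  "commands": "0 0 0.0333 0 0 0 0.2;0 0 0.0667 0 0 0 0.2;0 0 0.0667 0 0 0 0.2"
}}

```text
time_s: 9.0
tool_pos: [525.6, 54.2, 74.2]
tcp_rot: [-0.0, 0.984, 0.18, -0.0]
ft_force: [-0.5, 0.7, 0.4]
grip_width: 16.9
grip_force: 0.0
```

```bash
python3 st.py
```

```text
9.0 [525.6  54.2  74.2] yaw 20.8 w 16.9 F [-0.5  0.7  0.4] M [0.014 0.001 0.003]
```

Converted, 4 degrees / 90 = 0.0444.

{"api": "drive_tool", "payload": {
  "commands": "0 0 0.0222 0 0 0 0.2;0 0 0.0444 0 0 0 0.2;0 0 0.0444 0 0 0 0.2"
}}

```text
time_s: 9.3
tool_pos: [525.6, 54.2, 74.2]
tcp_rot: [-0.0, 0.989, 0.146, -0.0]
ft_force: [-0.2, -0.7, -0.4]
grip_width: 17.4
grip_force: 0.0
```

```bash
python3 st.py
```

```text
9.3 [525.6  54.2  74.2] yaw 16.8 w 17.4 F [-0.2 -0.7 -0.4] M [-0.043  0.013  0.025]
```

Converted, 4 degrees / 90 = 0.0444.

{"api": "drive_tool", "payload": {
  "commands": "0 0 0.0222 0 0 0 0.2;0 0 0.0444 0 0 0 0.2;0 0 0.0444 0 0 0 0.2"
}}

```text
time_s: 9.6
tool_pos: [525.6, 54.2, 74.2]
tcp_rot: [0.0, 0.994, 0.112, -0.0]
ft_force: [-0.5, -0.9, 0.4]
grip_width: 16.9
grip_force: 0.4
```

```bash
python3 st.py
```

```text
9.6 [525.6  54.2  74.2] yaw 12.8 w 16.9 F [-0.5 -0.9  0.4] M [-0.017 -0.005  0.046]
```

Converted, 4 degrees / 90 = 0.0444.

{"api": "drive_tool", "payload": {
  "commands": "0 0 0.0222 0 0 0 0.2;0 0 0.0444 0 0 0 0.2;0 0 0.0444 0 0 0 0.2"
}}

```text
time_s: 9.9
tool_pos: [525.6, 54.1, 74.3]
tcp_rot: [0.0, 0.997, 0.077, 0.0]
ft_force: [0.1, -0.9, -0.7]
grip_width: 17.1
grip_force: 2.8
```

```bash
python3 st.py
```

```text
9.9 [525.6  54.1  74.3] yaw 8.8 w 17.1 F [ 0.1 -0.9 -0.7] M [-0.127 -0.076  0.124]
```

Torque is rising at 53°. One more small 2° step, plus a look.

Converted, 2 degrees / 90 = 0.0222.

{"api": "drive_tool", "payload": {
  "commands": "0 0 0.0222 0 0 0 0.2;0 0 0.0222 0 0 0 0.2"
}}

```text
time_s: 10.1
tool_pos: [525.6, 54.2, 74.2]
tcp_rot: [0.0, 0.998, 0.06, 0.0]
ft_force: [0.6, 0.2, -0.8]
grip_width: 17.6
grip_force: 4.6
```

```bash
python3 st.py; python3 - <<'E'
from h import *
p=ctrl.read_camera("side"); q=ctrl.read_camera("wrist")
a=cv2.resize(p["img"][170:250,280:380],(400,320),interpolation=cv2.INTER_CUBIC)
b=cv2.resize(q["img"][60:316,160:480],(400,320))
cv2.imwrite("pics/j1.png",np.hstack([a,b]))
E
```

```text
10.1 [525.6  54.2  74.2] yaw 6.8 w 17.6 F [ 0.6  0.2 -0.8] M [-0.13  -0.033  0.179]
```

View pics/j1.png

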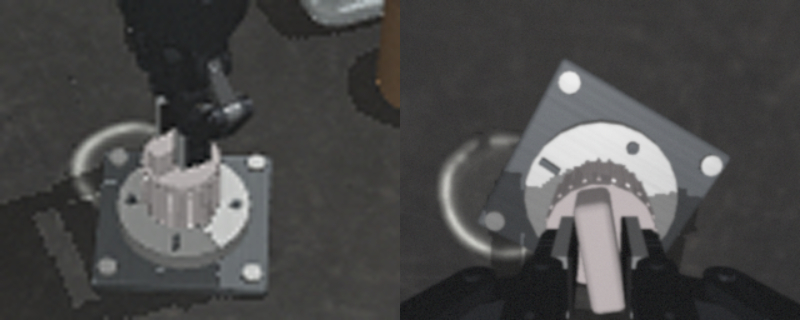

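The bar (600,250 in the right panel) is lagging the fingers and torque is at the firm level with the closure about 45° round. It has jammed short, so this is the faulty one. Back it off to the ribs, grip and lift.

Converted, -57 degrees / 90 = -0.6333.

{"api": "drive_tool", "payload": {
  "commands": "0 0 -0.0889 0 0 0 0.2;0 0 -0.1778 0 0 0 0.2;0 0 -0.2556 0 0 0 0.2;0 0 -0.3333 0 0 0 0.2;0 0 -0.4111 0 0 0 0.2;0 0 -0.4889 0 0 0 0.2;0 0 -0.5667 0 0 0 0.2;0 0 -0.6333 0 0 0 0.2;0 0 -0.6333 0 0 0 0.2;0 0 -0.6333 0 0 0 0;0 0 -0.6333 0 0 0 0;0 0 -0.6333 0 0 0 0"
}}

```text
time_s: 11.4
tool_pos: [526.1, 54.4, 74.8]
tcp_rot: [0.0, 0.85, 0.527, 0.001]
ft_force: [1.8, 0.5, 5.5]
grip_width: 12.9
grip_force: 34.2
```

```bash
python3 st.py
```

```text
11.4 [526.1  54.4  74.8] yaw 63.6 w 12.9 F [1.8 0.5 5.5] M [ 0.213 -0.181 -0.033]
```

Converted, -0.012 m / 0.25 = -0.048, -0.008 m / 0.25 = -0.032.

{"api": "drive_tool", "payload": {
  "commands": "0 0 0 0 0 -0.012 0;0 0 0 0 0 -0.032 0;0 0 0 0 0 -0.048 0;0 0 0 0 0 -0.048 0"
}}

```text
time_s: 11.8
tool_pos: [525.8, 54.2, 86.9]
tcp_rot: [0.0, 0.85, 0.528, 0.0]
ft_force: [0.3, 0.0, -1.1]
grip_width: 13.1
grip_force: 33.4
```

```bash
python3 st.py
```

```text
11.8 [525.8  54.2  86.9] yaw 63.7 w 13.1 F [ 0.3  0.  -1.1] M [-0.065 -0.003  0.041]
```

Converted, -0.24 m / 0.25 = -0.96, -0.2 m / 0.25 = -0.8.

{"api": "drive_tool", "payload": {
  "commands": "0 0 0 0 0 -0.12 0;0 0 0 0 0 -0.24 0;0 0 0 -0.16 0.048 -0.24 0;0 0 0 -0.32 0.1 -0.24 0;0 0 0 -0.48 0.152 -0.24 0;0 0 0 -0.64 0.2 -0.24 0;0 0 0 -0.8 0.256 -0.24 0;0 0 0 -0.96 0.308 -0.24 0;0 0 0 -0.96 0.308 -0.24 0;0 0 0 -0.96 0.308 -0.24 0"
}}

```text
time_s: 12.8
tool_pos: [488.0, -195.6, 146.0]
tcp_rot: [-0.0, 0.85, 0.527, -0.0]
ft_force: [-0.3, -0.7, -0.7]
grip_width: 13.3
grip_force: 33.3
```

```bash
python3 st.py; python3 - <<'E'
from h import *
p=ctrl.read_camera("side")
for d in ctrl.search_frame(p,"reject_tray")[:2]: print(d["score"],np.round(d["location"]))
for u,v in proj(p,[[488,-198,4],[420,-110,54],[488,-198,101-63]]): cv2.circle(p["img"],(int(u),int(v)),2,(0,0,255),-1)
cv2.imwrite("pics/t1.png",cv2.resize(p["img"][220:400,280:460],None,fx=3,fy=3,interpolation=cv2.INTER_CUBIC))
E
```

```text
12.8 [ 488.  -195.6  146. ] yaw 63.6 w 13.3 F [-0.3 -0.7 -0.7] M [ 0.06   0.003 -0.016]
0.65 [ 484. -207.    5.]
```

View pics/t1.png

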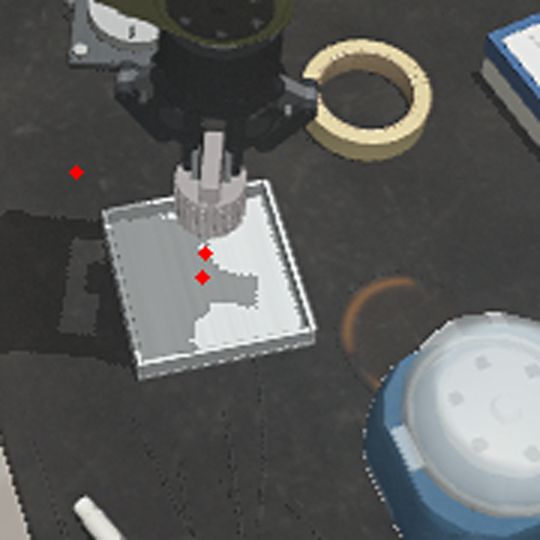

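The tray floor centre (210,280 px) matches the target point (202,277). Lower the faulty cap.

Converted, 0.096 m / 0.25 = 0.384, 0.094 m / 0.25 = 0.376.

{"api": "drive_tool", "payload": {
  "commands": "0 0 0 0 0 0.16 0;0 0 0 0 0 0.3 0;0 0 0 0 0 0.36 0;0 0 0 0 0 0.376 0;0 0 0 0 0 0.38 0;0 0 0 0 0 0.384 0;0 0 0 0 0 0.384 0"
}}

```text
time_s: 13.6
tool_pos: [488.8, -195.1, 51.2]
tcp_rot: [0.001, 0.849, 0.528, 0.0]
ft_force: [0.6, -0.5, -1.2]
grip_width: 13.2
grip_force: 33.4
```

Converted, 0.0015 m / 0.25 = 0.006, 0.001 m / 0.25 = 0.004.

{"api": "drive_tool", "payload": {
  "commands": "0 0 0 0 0 0.002 0;0 0 0 0 0 0.004 0;0 0 0 0 0 0.006 0;0 0 0 0 0 0.006 0"
}}

```text
time_s: 14.0
tool_pos: [488.8, -195.4, 49.7]
tcp_rot: [0.001, 0.849, 0.528, 0.0]
ft_force: [-0.4, 0.6, 7.2]
grip_width: 13.3
grip_force: 34.4
```

Contact at 7 N. Release, rise, and start back towards cap B at about (570,226).

{"api": "drive_tool", "payload": {
  "commands": "0 0 0 0 0 0 0.4;0 0 0 0 0 0 0.5;0 0 0 0 0 0 0.5;0 0 0 0 0 0 0.5;0 0 0 0 0 -0.08 0.5;0 0 0 0 0 -0.24 0.5;0 0 0 0 0 -0.4 0.5;0 0 0 0.16 -0.052 -0.52 0.5;0 0 0 0.32 -0.1 -0.52 0.5;0 0 0 0.48 -0.152 -0.52 0.5;0 0 0 0.64 -0.2 -0.52 0.5;0 0 0 0.8 -0.252 -0.52 0.5"
}}

```text
time_s: 15.2
tool_pos: [520.5, 13.8, 178.9]
tcp_rot: [0.0, 0.849, 0.528, 0.0]
ft_force: [0.8, -0.2, -0.1]
grip_width: 42.9
grip_force: 0.0
```

```bash
python3 st.py; python3 - <<'E'
from h import *
s=ctrl.state(); t=s["tool_pos"]; r=Rq(s["tcp_rot"])
print("to B, tool mm:",r.T@(np.array([569.5,226,130])-t))
E
```

```text
15.2 [520.5  13.8 178.9] yaw 63.7 w 42.9 F [ 0.8 -0.2 -0.1] M [-0.019 -0.076  0.017]
to B, tool mm: [211.94045129 -50.09740562  48.91811507]
```

Converted, 0.212 m / 0.25 = 0.848, 0.195 m / 0.25 = 0.78, 43.5 degrees / 90 = 0.4833.

{"api": "drive_tool", "payload": {
  "commands": "0 0 0.0556 0.16 -0.04 0 0.6;0 0 0.1222 0.32 -0.08 0 0.6;0 0 0.2 0.48 -0.12 0 0.6;0 0 0.2778 0.64 -0.16 0 0.6;0 0 0.3556 0.78 -0.2 0.08 0.6;0 0 0.4333 0.848 -0.2 0.14 0.6;0 0 0.4833 0.848 -0.2 0.196 0.6;0 0 0.4833 0.848 -0.2 0.196 0.6;0 0 0.4833 0.848 -0.2 0.196 0.6"
}}

```text
time_s: 16.1
tool_pos: [569.6, 224.1, 130.1]
tcp_rot: [0.0, 0.984, 0.176, -0.0]
ft_force: [0.2, -0.1, -0.1]
grip_width: 51.1
grip_force: 0.0
```

```bash
python3 st.py; python3 - <<'E'
from h import *
p=look("pics/b1.png",0,capmodel(569.5,226,20))
im=cv2.imread("pics/b1.png"); b=cv2.resize(im[110:310,220:420],(400,400),interpolation=cv2.INTER_CUBIC)
q=ctrl.read_camera("side"); a=cv2.resize(q["img"][260:360,290:390],(400,400),interpolation=cv2.INTER_CUBIC)
cv2.imwrite("pics/b1.png",np.hstack([b,a]))
E
```

```text
16.1 [569.6 224.1 130.1] yaw 20.3 w 51.1 F [ 0.2 -0.1 -0.1] M [0.006 0.01  0.011]
```

View pics/b1.png

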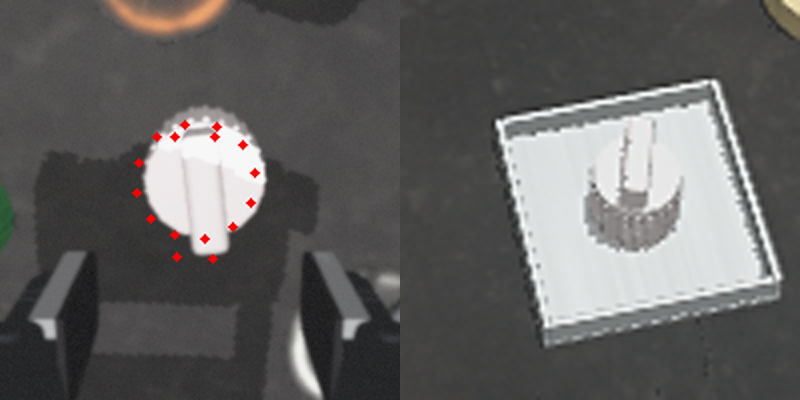

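The right panel shows the faulty cap upright and centred in the tray. In the left panel cap B sits about 8 px (2x) right of the model and its bar is about 5° further counter-clockwise. Correct, descend and grip.

Converted, 0.085 m / 0.25 = 0.34, 0.078 m / 0.25 = 0.312, -5 degrees / 90 = -0.0556.

{"api": "drive_tool", "payload": {
  "commands": "0 0 -0.0556 0.006 0.0052 0.12 0.6;0 0 -0.0556 0.006 0.0052 0.24 0.6;0 0 -0.0556 0.006 0.0052 0.312 0.6;0 0 -0.0556 0.006 0.0052 0.34 0.6;0 0 -0.0556 0.006 0.0052 0.34 0.4;0 0 -0.0556 0.006 0.0052 0.34 0;0 0 -0.0556 0.006 0.0052 0.34 0;0 0 -0.0556 0.006 0.0052 0.34 0;0 0 -0.0556 0.006 0.0052 0.34 0;0 0 -0.0556 0.006 0.0052 0.34 0;0 0 -0.0556 0.006 0.0052 0.34 0",
  "grip_force": 30
}}

```text
time_s: 17.3
tool_pos: [572.2, 223.7, 46.2]
tcp_rot: [-0.0, 0.976, 0.218, 0.001]
ft_force: [0.1, -1.6, 6.9]
grip_width: 13.0
grip_force: 34.2
```

```bash
python3 st.py; python3 - <<'E'
from h import *
s=ctrl.state(); t=s["tool_pos"]; r=Rq(s["tcp_rot"])
print("to gauge, tool mm:",r.T@(np.array([525.5,54.4,144])-t))
E
```

```text
17.3 [572.2 223.7  46.2] yaw 25.2 w 13.0 F [ 0.1 -1.6  6.9] M [-0.198  0.069 -0.011]
to gauge, tool mm: [-114.11951176  133.39184679  -97.97500206]
```

Converted, 0.133 m / 0.25 = 0.532, -0.114 m / 0.25 = -0.456, -36.4 degrees / 90 = -0.4044.

{"api": "drive_tool", "payload": {
  "commands": "0 0 0 0 0 -0.12 0;0 0 0 0 0 -0.28 0;0 0 -0.0444 -0.06 0.06 -0.392 0;0 0 -0.1222 -0.16 0.18 -0.392 0;0 0 -0.2 -0.26 0.3 -0.392 0;0 0 -0.2778 -0.36 0.42 -0.392 0;0 0 -0.3556 -0.456 0.532 -0.392 0;0 0 -0.4044 -0.456 0.532 -0.392 0;0 0 -0.4044 -0.456 0.532 -0.392 0;0 0 -0.4044 -0.456 0.532 -0.392 0"
}}

```text
time_s: 18.3
tool_pos: [525.0, 55.1, 143.0]
tcp_rot: [0.0, 0.86, 0.511, 0.0]
ft_force: [-0.3, 0.6, -0.6]
grip_width: 13.0
grip_force: 33.1
```

```bash
python3 st.py; python3 - <<'E'
from h import *
s=ctrl.state(); t=s["tool_pos"]; ex=Rq(s["tcp_rot"])[:,0]
p=ctrl.read_camera("wrist"); im=p["img"]
g=cv2.cvtColor(im,cv2.COLOR_BGR2GRAY).astype(int)
for u in (317,321): print(u,g[200:235,u],g[295:325,u])
u0=proj(p,t+[0,0,-46.2+63]+23*ex)[0];u1=proj(p,t+[0,0,-46.2+63]-23*ex)[0];print(u0,u1)
sp=proj(p,gaugemodel(524.9,53.6,-23.4)); print(sp[:4])
for k in (0,1):
    x,y=np.round(sp[k]).astype(int); w=im[y-9:y+10,x-9:x+10].min(2); ys,xs=np.where(w<w.min()+35); print(k,xs.mean()+x-9,ys.mean()+y-9,len(xs),w.min(),np.median(w))
E
```

```text
18.3 [525.   55.1 143. ] yaw 61.5 w 13.0 F [-0.3  0.6 -0.6] M [ 0.001  0.029 -0.02 ]
317 [160 163 166 175 199 232 241 235 186 157 155 158 159 161 160 164 165 166
 173 190 214 227 237 238 240 241 243 243 243 243 244 243 244 244 243] [243 243 243 242 243 243 243 243 242 243 241 236 215 156 101  86  83  82
  83  82  79  84  85  85  84  83  84  86  86  85]
321 [162 161 166 173 199 233 242 236 187 157 158 157 158 162 162 162 164 166
 173 192 216 228 236 239 240 242 243 243 243 244 244 244 243 243 244] [243 242 242 243 243 242 243 242 242 242 240 235 214 157 103  87  84  82
  84  82  82  83  85  83  83  83  83  82  82  83]
[319.94021468 217.77474103] [319.84519927 308.22778224]
[[357.31647023 192.157227  ]
 [283.45705627 198.53714702]
 [320.24437475 158.28258751]
 [320.31115597 230.11109383]]
0 356.8333333333333 192.23333333333332 30 97 202.0
1 281.0 200.3181818181818 44 97 197.0
```

Converted, 0.05 m / 0.25 = 0.2, -0.0014 m / 0.25 = -0.0056.

{"api": "drive_tool", "payload": {
  "commands": "0 0 0 -0.0056 0.0036 0.08 0;0 0 0 -0.0056 0.0036 0.14 0;0 0 0 -0.0056 0.0036 0.176 0;0 0 0 -0.0056 0.0036 0.192 0;0 0 0 -0.0056 0.0036 0.2 0;0 0 0 -0.0056 0.0036 0.2 0"
}}

```text
time_s: 18.95
tool_pos: [525.2, 53.3, 93.1]
tcp_rot: [0.0, 0.859, 0.512, 0.0]
ft_force: [-0.1, -0.0, -0.0]
grip_width: 13.4
grip_force: 33.1
```

Converted, 0.006 m / 0.25 = 0.024, 0.004 m / 0.25 = 0.016.

{"api": "drive_tool", "payload": {
  "commands": "0 0 0 0 0 0.008 0;0 0 0 0 0 0.016 0;0 0 0 0 0 0.024 0;0 0 0 0 0 0.024 0"
}}

```text
time_s: 19.35
tool_pos: [524.9, 53.1, 86.5]
tcp_rot: [-0.0, 0.859, 0.512, -0.0]
ft_force: [0.9, 0.3, -0.8]
grip_width: 13.3
grip_force: 33.1
```

No contact force. Continue down, then loosen.

Converted, 0.012 m / 0.25 = 0.048, 0.008 m / 0.25 = 0.032.

{"api": "drive_tool", "payload": {
  "commands": "0 0 0 0 0 0.012 0;0 0 0 0 0 0.024 0;0 0 0 0 0 0.032 0;0 0 0 0 0 0.032 0;0 0 0 0 0 0.032 0.2;0 0 0 0 0 0.032 0.2;0 0 0 0 0 0.032 0.2;0 0 0 0 0 0.032 0.2;0 0 0 0 0 0.048 0.2;0 0 0 0 0 0.048 0.2"
}}

```text
time_s: 20.35
tool_pos: [524.8, 53.1, 74.2]
tcp_rot: [-0.0, 0.859, 0.512, -0.0]
ft_force: [0.5, 0.8, -0.3]
grip_width: 17.3
grip_force: 0.0
```

```bash
python3 st.py
```

```text
20.35 [524.8  53.1  74.2] yaw 61.6 w 17.3 F [ 0.5  0.8 -0.3] M [0.004 0.043 0.029]
```

Turn 44° in the free zone, lowering 3 mm as it sinks, then check torque.

Converted, 0.002 m / 0.25 = 0.008, 0.001 m / 0.25 = 0.004, 44 degrees / 90 = 0.4889.

{"api": "drive_tool", "payload": {
  "commands": "0 0 0.0556 0 0 0 0.2;0 0 0.1111 0 0 0 0.2;0 0 0.1667 0 0 0 0.2;0 0 0.2222 0 0 0 0.2;0 0 0.2778 0 0 0 0.2;0 0 0.3333 0 0 0.004 0.2;0 0 0.3889 0 0 0.004 0.2;0 0 0.4444 0 0 0.008 0.2;0 0 0.4889 0 0 0.008 0.2;0 0 0.4889 0 0 0.008 0.2"
}}

```text
time_s: 21.35
tool_pos: [525.0, 53.1, 72.7]
tcp_rot: [-0.0, 0.988, 0.152, -0.0]
ft_force: [0.2, 0.2, 0.2]
grip_width: 17.0
grip_force: 0.0
```

```bash
python3 st.py
```

```text
21.35 [525.   53.1  72.7] yaw 17.5 w 17.0 F [0.2 0.2 0.2] M [-0.004 -0.027  0.03 ]
```

Converted, 6 degrees / 90 = 0.0667.

{"api": "drive_tool", "payload": {
  "commands": "0 0 0.0333 0 0 0 0.2;0 0 0.0667 0 0 0 0.2;0 0 0.0667 0 0 0 0.2"
}}

```text
time_s: 21.65
tool_pos: [525.0, 53.1, 72.7]
tcp_rot: [-0.0, 0.995, 0.102, -0.0]
ft_force: [1.6, 0.1, -0.7]
grip_width: 17.0
grip_force: 0.0
```

```bash
python3 st.py
```

```text
21.65 [525.   53.1  72.7] yaw 11.7 w 17.0 F [ 1.6  0.1 -0.7] M [ 0.025 -0.01  -0.052]
```

Converted, 4 degrees / 90 = 0.0444.

{"api": "drive_tool", "payload": {
  "commands": "0 0 0.0222 0 0 0 0.2;0 0 0.0444 0 0 0 0.2;0 0 0.0444 0 0 0 0.2"
}}

```text
time_s: 21.95
tool_pos: [525.0, 53.1, 72.8]
tcp_rot: [-0.0, 0.998, 0.067, -0.0]
ft_force: [-1.1, 0.5, 0.9]
grip_width: 17.3
grip_force: 0.0
```

```bash
python3 st.py
```

```text
21.95 [525.   53.1  72.8] yaw 7.7 w 17.3 F [-1.1  0.5  0.9] M [-0.054  0.029  0.012]
```

Converted, 4 degrees / 90 = 0.0444.

{"api": "drive_tool", "payload": {
  "commands": "0 0 0.0222 0 0 0 0.2;0 0 0.0444 0 0 0 0.2;0 0 0.0444 0 0 0 0.2"
}}

```text
time_s: 22.25
tool_pos: [525.0, 53.1, 72.8]
tcp_rot: [0.0, 0.999, 0.032, -0.0]
ft_force: [-0.9, -0.4, -0.4]
grip_width: 17.5
grip_force: 0.0
```

```bash
python3 st.py
```

```text
22.25 [525.   53.1  72.8] yaw 3.7 w 17.5 F [-0.9 -0.4 -0.4] M [ 0.009 -0.029  0.021]
```

Converted, 0.001 m / 0.25 = 0.004, 5 degrees / 90 = 0.0556.

{"api": "drive_tool", "payload": {
  "commands": "0 0 0.0222 0 0 0 0.2;0 0 0.0556 0 0 0.004 0.2;0 0 0.0556 0 0 0.004 0.2"
}}

```text
time_s: 22.55
tool_pos: [524.9, 53.1, 71.7]
tcp_rot: [0.0, 1.0, -0.011, -0.0]
ft_force: [-0.3, 0.0, 0.3]
grip_width: 17.2
grip_force: 0.0
```

```bash
python3 st.py
```

```text
22.55 [524.9  53.1  71.7] yaw -1.3 w 17.2 F [-0.3  0.   0.3] M [-0.04  -0.008  0.023]
```

Converted, 0.001 m / 0.25 = 0.004, 9 degrees / 90 = 0.1.

{"api": "drive_tool", "payload": {
  "commands": "0 0 0.0333 0 0 0.004 0.2;0 0 0.0667 0 0 0.004 0.2;0 0 0.1 0 0 0.004 0.2;0 0 0.1 0 0 0.004 0.2"
}}

```text
time_s: 22.95
tool_pos: [525.0, 53.1, 70.8]
tcp_rot: [-0.0, 0.996, -0.09, -0.0]
ft_force: [0.2, -0.5, 0.3]
grip_width: 16.7
grip_force: 0.0
```

```bash
python3 st.py
```

```text
22.95 [525.   53.1  70.8] yaw -10.3 w 16.7 F [ 0.2 -0.5  0.3] M [-0.028  0.015 -0.019]
```

Cap B has passed 70° freely. Continue to the stop in small steps.

Converted, 0.002 m / 0.25 = 0.008, 0.001 m / 0.25 = 0.004, 8 degrees / 90 = 0.0889.

{"api": "drive_tool", "payload": {
  "commands": "0 0 0.0444 0 0 0.004 0.2;0 0 0.0889 0 0 0.008 0.2;0 0 0.0889 0 0 0.008 0.2"
}}

```text
time_s: 23.25
tool_pos: [525.1, 53.1, 68.9]
tcp_rot: [-0.0, 0.987, -0.159, 0.0]
ft_force: [0.8, -0.3, 0.1]
grip_width: 17.0
grip_force: 0.2
```

```bash
python3 st.py
```

```text
23.25 [525.1  53.1  68.9] yaw -18.3 w 17.0 F [ 0.8 -0.3  0.1] M [ 0.044 -0.036  0.01 ]
```

Converted, 6 degrees / 90 = 0.0667.

{"api": "drive_tool", "payload": {
  "commands": "0 0 0.0333 0 0 0 0.2;0 0 0.0667 0 0 0 0.2;0 0 0.0667 0 0 0 0.2"
}}

```text
time_s: 23.55
tool_pos: [525.0, 53.1, 68.8]
tcp_rot: [0.0, 0.978, -0.21, -0.0]
ft_force: [0.3, 0.5, -0.8]
grip_width: 16.9
grip_force: 0.1
```

```bash
python3 st.py
```

```text
23.55 [525.   53.1  68.8] yaw -24.2 w 16.9 F [ 0.3  0.5 -0.8] M [ 0.048  0.01  -0.026]
```

Converted, 4 degrees / 90 = 0.0444.

{"api": "drive_tool", "payload": {
  "commands": "0 0 0.0222 0 0 0 0.2;0 0 0.0444 0 0 0 0.2;0 0 0.0444 0 0 0 0.2"
}}

```text
time_s: 23.85
tool_pos: [525.0, 53.1, 68.8]
tcp_rot: [-0.0, 0.97, -0.244, -0.0]
ft_force: [0.5, -0.3, 1.1]
grip_width: 16.9
grip_force: 0.2
```

```bash
python3 st.py
```

```text
23.85 [525.   53.1  68.8] yaw -28.2 w 16.9 F [ 0.5 -0.3  1.1] M [-0.038 -0.018 -0.009]
```

Converted, 3 degrees / 90 = 0.0333.

{"api": "drive_tool", "payload": {
  "commands": "0 0 0.0222 0 0 0 0.2;0 0 0.0333 0 0 0 0.2;0 0 0.0333 0 0 0 0.2"
}}

```text
time_s: 24.15
tool_pos: [525.0, 53.1, 68.8]
tcp_rot: [-0.0, 0.963, -0.27, -0.0]
ft_force: [-0.1, -0.5, 0.7]
grip_width: 16.9
grip_force: 0.5
```

```bash
python3 st.py
```

```text
24.15 [525.   53.1  68.8] yaw -31.3 w 16.9 F [-0.1 -0.5  0.7] M [ 0.001  0.031 -0.032]
```

Converted, 3 degrees / 90 = 0.0333.

{"api": "drive_tool", "payload": {
  "commands": "0 0 0.0222 0 0 0 0.2;0 0 0.0333 0 0 0 0.2;0 0 0.0333 0 0 0 0.2"
}}

```text
time_s: 24.45
tool_pos: [525.0, 53.2, 68.8]
tcp_rot: [-0.0, 0.955, -0.295, -0.0]
ft_force: [0.1, 0.5, 1.4]
grip_width: 17.1
grip_force: 2.4
```

```bash
python3 st.py
```

```text
24.45 [525.   53.2  68.8] yaw -34.3 w 17.1 F [0.1 0.5 1.4] M [ 0.094 -0.071  0.106]
```

Stop felt at the studs' line. One more 1.5° to firm, then open fully and rise clear.

Converted, 1.5 degrees / 90 = 0.0167.

{"api": "drive_tool", "payload": {
  "commands": "0 0 0.0167 0 0 0 0.2;0 0 0.0167 0 0 0 0.2;0 0 0.0167 0 0 0 0.2"
}}

```text
time_s: 24.75
tool_pos: [525.0, 53.1, 68.8]
tcp_rot: [-0.0, 0.951, -0.308, 0.0]
ft_force: [-0.5, 1.2, 1.1]
grip_width: 17.1
grip_force: 3.9
```

```bash
python3 st.py
```

```text
24.75 [525.   53.1  68.8] yaw -35.9 w 17.1 F [-0.5  1.2  1.1] M [ 0.227 -0.11   0.112]
```

Converted, -0.08 m / 0.25 = -0.32, -0.05 m / 0.25 = -0.2, -4 degrees / 90 = -0.0444.

{"api": "drive_tool", "payload": {
  "commands": "0 0 -0.0444 0 0 0 0.2;0 0 -0.0444 0 0 0 0.5;0 0 -0.0444 0 0 0 0.6;0 0 -0.0444 0 0 0 0.6;0 0 -0.0444 0 0 -0.08 0.6;0 0 -0.0444 0 0 -0.2 0.6;0 0 -0.0444 0 0 -0.32 0.6;0 0 -0.0444 0 0 -0.32 0.6;0 0 -0.0444 0 0 -0.32 0.6"
}}

```text
time_s: 25.65
tool_pos: [525.1, 53.1, 149.0]
tcp_rot: [-0.0, 0.961, -0.275, 0.0]
ft_force: [1.3, 0.6, -0.4]
grip_width: 51.0
grip_force: 0.0
```

```bash
python3 st.py; python3 - <<'E'
from h import *
p=look("pics/f.png",0,np.r_[capmodel(525,53.5,-23.4,24),gaugemodel(525,53.5,-23.4)[:4]])
b=cv2.resize(cv2.imread("pics/f.png")[80:280,220:420],(400,400),interpolation=cv2.INTER_CUBIC)
q=ctrl.read_camera("side"); a=cv2.resize(q["img"][170:250,285:365],(400,400),interpolation=cv2.INTER_CUBIC)
cv2.imwrite("pics/f.png",np.hstack([b,a]))
E
```

```text
25.65 [525.1  53.1 149. ] yaw -31.9 w 51.0 F [ 1.3  0.6 -0.4] M [0.02  0.05  0.021]
```

View pics/f.png

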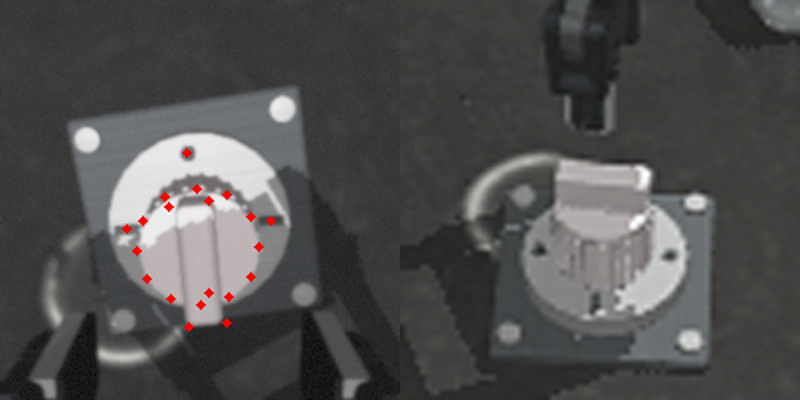

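The closure sits flat on the seat with its bar on the studs' line, within about 5° (bar (196,205)–(204,320) in the left panel). The gripper is clear, so I'll hand in.

```bash
python3 -c "
from plant import ctrl; print(ctrl.close_job())"
```

```text
the job is handed in; nothing more can be done
None
```

The closure that started at about (441, 254) mm jammed about 45° round and now stands upright in the tray; the other turned freely to its stop at the studs and is left released on the gauge, job handed in at about 26 s with no verdict returned.

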